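# Freshen the ball-run lane on the toy-shop counter

### The job

Press the nozzle cap of the cleaner canister fully down and let it spring back up, so that it sprays the felt foot of the wiper standing in the dish. Then take the wiper by its handle, set its foot on the floor of the ball-run lane at the end closed by the block, and draw it upright and slowly, about 3 cm a second, along the lane and round the bend to the open end, with the foot staying down. Finally stand the wiper back upright in its dish and let go; don't tip it over and leave the toys around alone.

Things in the scene. Friction and masses are not known exactly. Their poses are not given: they have to be found in the camera images.
- station: Fixed cleaning station: plywood base 120 x 270 x 12 mm with an upright metal canister (68 mm diameter, immovable) and beside it a round steel dish. Origin: centre of the base's underside; z up; canister axis at y = +67.5 mm, dish centre at y = -67.5 mm in its frame. The cap's nozzle points to the dish. Stands left or right of the robot, turned.
- cap (a joint): Sprung grey nozzle cap on top of the canister: 0 = up, grows as it is pressed, 0.012 m = fully down (count on at least 0.010). It needs 2 N to start and about 8 N to be fully down, and returns by itself.
- cap_top (a point): Centre of the cap's flat round top (44 mm diameter); about 178 mm above the counter when the cap is up; press here straight down, e.g. with closed fingers. The nozzle sticks out 50 mm from the axis below this level.
- dish_floor (a point): Centre of the dish's flat floor, 14 mm above the counter. Inner diameter of the dish about 86 mm, lip 5 mm high over the floor.
- wiper: Loose upright wiper, 112 mm tall, 0.1 to 0.2 kg: round grey felt foot (36 mm diameter, 16 mm high), neck (22 mm), a square dark wooden handle (28 x 28 mm, sides along its x and y, 50 to 112 mm above the underside). Stands free on its foot in the dish, up to 17 mm off centre, turned up to 0.4 rad to the base. Origin: centre of the foot's underside; z runs up the handle.
- wiper_foot (a point): Centre of the underside of the wiper's foot. The felt slides easily (friction about 0.25). The canister may stand between dish and board: carry the wiper over or round it.
- wiper_grip (a point): On the wiper's axis, 85 mm above the underside of the foot: where to grip the handle.
- board: Fixed toy ball-run board: plywood slab 250 x 150 x 18 mm with a lane 50 mm wide, its flat floor the slab's top (18 mm above the counter), between wooden rails 16 mm high, 9 mm wide; bent once (46 degrees) at its middle. At the -x end a block 34 mm high closes it; the +x end is open. Origin: centre of the slab's underside; z up. Left or right of the robot, turned.
- lane_start (a point): On the lane's floor, on its centre line, 25 mm from the face of the closing block: where wiping starts.
- lane_mid1 (a point): On the lane's floor and centre line, halfway between lane_start and lane_bend.
- lane_bend (a point): On the lane's floor and centre line at the bend; the lane is straight from lane_start to here (92 mm).
- lane_mid2 (a point): On the lane's floor and centre line, halfway between lane_bend and lane_end.
- lane_end (a point): On the lane's floor and centre line near the open end, 40 mm before the slab's edge; straight from lane_bend to here (92 mm). Wiping ends here.
- toy_car: Bystander: loose wooden toy car, 110 mm long, 64 mm high; origin under its middle at wheel level.
- stacking_cup: Bystander: loose round wooden cup, 72 mm across, 70 mm high; origin at the centre of its underside.
- puzzle_box: Bystander: loose flat cardboard box 130 x 100 x 45 mm; origin at the centre of its underside.
There are look-alikes about, which are no part of the job. Leave any blue or green look-alike of the wiper alone.

How it is judged:
On the way, in this order (a step that is already met when the one before it is completed fails the run):
1. the cap is pressed down (at least 10 mm) with the wiper standing in the dish (value of joint cap above 0.01 m and horizontal distance between wiper_foot and dish_floor below 0.026 m and z of wiper_foot in the frame of dish_floor below 0.005 m and angle between wiper's own z axis and vertical below 0.15 rad), for 0.05 s.
2. the cap is let up again, the wiper still in the dish (value of joint cap below 0.002 m and horizontal distance between wiper_foot and dish_floor below 0.026 m and z of wiper_foot in the frame of dish_floor below 0.005 m and angle between wiper's own z axis and vertical below 0.15 rad), for 0.1 s.
3. the foot is on the lane floor at lane_start (within 16 mm, under 5 mm above it, tilt under 0.3 rad) (horizontal distance between wiper_foot and lane_start below 0.016 m and z of wiper_foot in the frame of lane_start below 0.005 m and angle between wiper's own z axis and vertical below 0.3 rad), for 0.05 s.
4. the foot passes lane_mid1 on the lane floor (same tolerances) (horizontal distance between wiper_foot and lane_mid1 below 0.016 m and z of wiper_foot in the frame of lane_mid1 below 0.005 m and angle between wiper's own z axis and vertical below 0.3 rad).
5. the foot passes lane_bend on the lane floor (same tolerances) (horizontal distance between wiper_foot and lane_bend below 0.016 m and z of wiper_foot in the frame of lane_bend below 0.005 m and angle between wiper's own z axis and vertical below 0.3 rad).
6. the foot passes lane_mid2 on the lane floor (same tolerances) (horizontal distance between wiper_foot and lane_mid2 below 0.016 m and z of wiper_foot in the frame of lane_mid2 below 0.005 m and angle between wiper's own z axis and vertical below 0.3 rad).
7. the foot reaches lane_end on the lane floor (same tolerances) (horizontal distance between wiper_foot and lane_end below 0.016 m and z of wiper_foot in the frame of lane_end below 0.005 m and angle between wiper's own z axis and vertical below 0.3 rad), for 0.05 s.
At the end, for the whole second after the job is handed in: The wiper stands upright (within 0.15 rad), released and at rest, flat on the dish's floor inside the lip (foot within 26 mm of the dish's centre, less than 5 mm above its floor), and the nozzle cap is up (all of step 2 and linear speed of wiper below 0.02 m/s); the robot touches nothing.
It fails at once if the wiper is moved faster than 150 mm/s while its foot is on the lane's floor (z of wiper_foot in the frame of board below 0.021 m and x of wiper_foot in the frame of board between -0.11 and 0.11 m and y of wiper_foot in the frame of board between -0.05 and 0.05 m and linear speed of wiper above 0.15 m/s).
It fails at once if the wiper is tipped over (more than 0.7 rad) (angle between wiper's own z axis and vertical above 0.7 rad).
It fails at once if the toy car is moved more than 20 mm (distance of toy_car from where it was at the start of the episode above 0.02 m).
It fails at once if the stacking cup is moved more than 20 mm (distance of stacking_cup from where it was at the start of the episode above 0.02 m).
It fails at once if the puzzle box is moved more than 20 mm (distance of puzzle_box from where it was at the start of the episode above 0.02 m).
It also fails if it takes over 72 s, if anything falls off the work surface, if the arm or the gripper's body presses on something with over 40 N, if the wrist force passes 120 N, or if a joint passes its speed limit or range.

### The arm

A 7-joint arm with a two-finger parallel gripper is mounted at the origin on the work surface. World frame = base frame: x ahead of the robot, y to its left, z up, the work surface at z = 0. Lengths are in m, angles in rad, forces in N, time in s.
With the tool pointing down it reaches from about 0.425 to 0.925 m from the base axis. Payload 6.8 kg.
Tool frame: the origin (TCP) lies at the very end of the fingers, on their centre line; the grasp point (between the pads) lies 19 mm behind it; z points along the fingers, y is the line along which they close (so a half turn about z gives the same grasp; the last joint's range is limited). The gripper opens to 85 mm and grips with 20 to 120 N. Pads are 22 mm wide; open, the fingers measure 114 mm over their backs; the gripper's body (76 mm by 85 mm) begins 54 mm behind the grasp point. The pads swing forward as they close: fully open they stand 13 mm farther back than shut.
Start: joints at [1.058, 0.477, 0.022, 1.555, -0.011, 1.109, -0.083], TCP at [0.266, -0.62, 0.231] pointing down, gripper open.
Joint ranges: [-2.96, 2.96], [-0.34, 2.1], [-1.41, 1.46], [0.24, 2.44], [-1.37, 4.51], [0.17, 1.92], [-2.96, 2.96]. Speed limits (rad/s): [2.39, 2.39, 3.14, 3.14, 3.14, 3.14, 3.14].

### API

Orientations are given as a rotation vector (axis times angle).
In Python, from bench import r gives the robot as it stands. The module is installed in compiled form; this text tells all that it offers.
- The arm moves only by the tool servo_tool, never from a script. Its argument "commands" is a list of rows, each a list of 7 numbers: the turn, a rotation vector about the world's x, y, z in degrees, then the shift along the world's x, y, z in mm, then the closure, from 0 (fully open) to 1 (shut). A call has 1 to 5 rows; each row is the pose to reach, as a shift and turn from the pose commanded when the call began; what a row does not reach only later rows make up. A row lasts 1/12 s, in which the tool goes at most 41.7 mm and 7.16 degrees, less where a joint would pass 70% of its speed; a pose out of reach is approached as far as the arm can. A call with a gripper value outside its range is refused whole. The fingers move at their own pace and stop on an object; "force" is the grip in N (left out, the last holds). Time passes only in rows, so rows that repeat a pose let the fingers close. It gives the time, the measured TCP pose, the force, the opening and the grip force at its end, in the units of the state.
- r.get_obs(): the state, without advancing time (a new reading comes with each control period).
- r.grab_frame(name): name is "scene" or "top"; returns (picture, depth): 400x640x3 uint8, blue, green, red; 400x640 float32, m along the optical axis (not along the pixel's ray), 0 where there is no reading.
- r.camera_info(name): a dict with "vertical_fov" (degrees; the focal length in pixels is half the picture's height over the tangent of half this angle, whatever the lens; pixels are square), "cx", "cy" (the principal point, pixels), "D" ([k1, k2, p1, p2, k3] as OpenCV has them; the pictures are not rectified), "cam_to_world" (4x4, takes a point from camera to world coordinates). Camera axes: x right, y up, looking along -z (the intrinsics and any distortion apply to the point x, -y, -z); pixel columns grow to the right and rows downward; lengths in m; the calibration is good to about 2 mm. A picture is of the moment at which its call begins. camera_info takes no time and is no camera call.
- r.hand_in(): hands the job in; it is judged then, once.
The state is a dict: "clock": time; "joints": joint angles; "qvel": joint speeds; "tau": joint torques, N m; "tcp_pos": TCP position; "orientation": TCP orientation; "contact_force": force on the tool from outside, world axes, zero at the start; "moment": the same for the moment, N m; "grip_width": finger opening in m; "gripper_force": force on a finger pad.
Only numpy, scipy, OpenCV 4.12 (cv2) and the standard library are available. Lean on these libraries where they do the work, as an engineer would, in place of code of your own. Each camera call takes 0.05 s, during which the arm holds its last target. There are 200 camera calls.

## Working session

There is one attempt and no reset: what is moved stays moved. The work goes in short steps, Python scripts to look and compute and a tool call to move; the robot and the scene stay as the last step left them, time stands still between calls to the robot, and variables do not carry over. Pictures are saved under pics/ and viewed, at most 10 in all, crops included, and the job is handed in when it is done.

Besides the shell and the picture viewer there is one more tool, called by a JSON object that holds its "name" and its "arguments", one argument or row to a line. servo_tool: Moves the arm, as the interface text tells. Its arguments: {"type":"object","properties":{"commands":{"type":"array"},"force":{"type":"number"}},"required":["commands"]}

```bash
mkdir -p pics; cat > h.py <<'E'
import numpy as np, cv2
from bench import r
def cam(n):
    i=r.camera_info(n); f=200/np.tan(np.radians(i["vertical_fov"])/2)
    return np.array([[f,0,i["cx"]],[0,f,i["cy"]],[0,0,1]]),np.array(i["D"],float),np.array(i["cam_to_world"])
def cloud(n,d):
    K,D,T=cam(n); v,u=np.mgrid[0:400,0:640]
    p=cv2.undistortPointsIter(np.stack([u,v],-1).reshape(-1,1,2).astype(float),K,D,None,None,(3,50,1e-9)).reshape(400,640,2)
    P=np.dstack([p[...,0]*d,-p[...,1]*d,-d,np.ones_like(d)])
    return (P@T.T)[...,:3]
E
python3 - <<'E'
from h import *
for n in("scene","top"):
    im,d=r.grab_frame(n); cv2.imwrite(f"pics/{n}0.png",im); np.savez(f"{n}0.npz",im=im,d=d)
    i=r.camera_info(n); print(n,i["vertical_fov"],i["D"],np.round(i["cam_to_world"],3).tolist())
print({k:np.round(v,3) for k,v in r.get_obs().items()})
E
```

```text
scene 44.87582932345137 [-0.07666812  0.          0.          0.          0.        ] [[-0.756, -0.527, 0.389, 1.125], [0.655, -0.609, 0.448, 0.622], [0.0, 0.593, 0.805, 1.231], [0.0, 0.0, 0.0, 1.0]]
top 54.618688145729756 [-0.09549089  0.          0.          0.          0.        ] [[-0.025, 0.984, -0.179, 0.342], [-1.0, -0.024, 0.003, 0.012], [-0.001, 0.179, 0.984, 1.439], [0.0, 0.0, 0.0, 1.0]]
{'clock': np.float64(0.1), 'joints': array([ 1.058,  0.478,  0.022,  1.556, -0.012,  1.109, -0.083]), 'qvel': array([-0.001, -0.002,  0.   , -0.003,  0.   ,  0.002, -0.001]), 'tau': array([ 5.0000e-03, -5.9776e+01,  1.6140e+00, -2.8195e+01,  1.3000e-02,
        5.0000e-03,  0.0000e+00]), 'tcp_pos': array([ 0.266, -0.62 ,  0.23 ]), 'orientation': array([-3.076e+00, -6.310e-01,  1.000e-03]), 'contact_force': array([-0.105, -0.783, -0.452]), 'moment': array([0.028, 0.005, 0.012]), 'gripper_force': np.float64(0.0), 'grip_width': np.float64(0.085)}
```

View pics/top0.png

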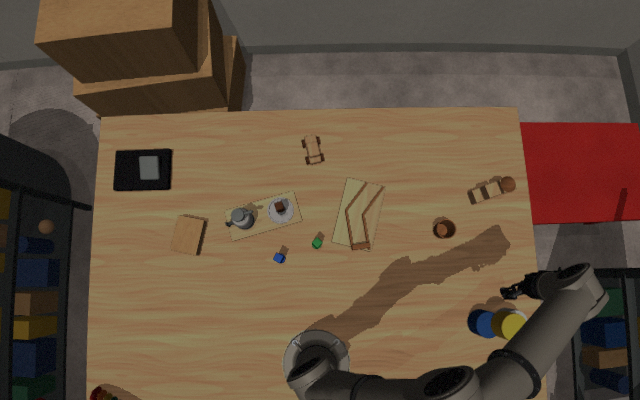

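View pics/scene0.png

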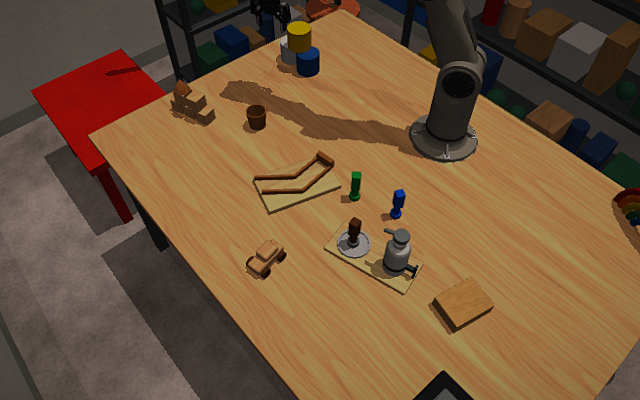

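Top picture: dark wiper in the dish (281,208), canister (241,217), board (358,215) with its block at the bottom (360,246). Wiper-like things: dark wooden one in the dish (281,208), green (317,242) and blue (279,258). The dark one in the dish fits the description; I confirm it in a crop.

```bash
python3 - <<'E'
from h import *
C=[];I=[]
for n in("scene","top"):
    z=np.load(n+"0.npz"); c=cloud(n,z["d"]); c[z["d"]==0]=np.nan; C.append(c);I.append(z["im"])
def at(n,u,v): print("at",n,u,v,np.round(C[n][v,u],3))
for a in [(1,241,212),(1,281,205),(1,375,200),(1,343,215),(1,360,246),(1,317,242),(1,279,258),(0,402,235),(0,355,222),(0,325,157)]: at(*a)
P=np.concatenate([c.reshape(-1,3) for c in C])
src=np.concatenate([np.full(256000,k) for k in(0,1)])
def sel(x0,x1,y0,y1,z0,z1,k):
    m=(P[:,0]>x0)&(P[:,0]<x1)&(P[:,1]>y0)&(P[:,1]<y1)&(P[:,2]>z0)&(P[:,2]<z1)&(src==k); return P[m]
for k in(0,1):
    for nm,b in dict(table=(.3,.9,-.3,.5,-.02,.006),cap=(.4,.75,.05,.45,.165,.195),wip=(.4,.75,0,.25,.115,.14),slabs=(.4,.75,.02,.45,.009,.016)).items():
        q=sel(*b,k); print(k,nm,len(q),np.round(np.median(q,0),4),np.round(q.mean(0),4), np.round(q.min(0),3),np.round(q.max(0),3))
a=cv2.resize(I[1][180:270,210:410],(800,360),interpolation=cv2.INTER_CUBIC)
b=cv2.resize(I[0][140:300,235:435],(300,240),interpolation=cv2.INTER_CUBIC)
b2=np.zeros((240,800,3),np.uint8); b2[:,:300]=b
b=cv2.resize(I[0][205:285,320:440],(360,240),interpolation=cv2.INTER_CUBIC); b2[:,320:680]=b
cv2.imwrite("pics/crop.png",np.vstack([a,b2]))
E
```

```text
at 1 241 212 [0.524 0.235 0.175]
at 1 281 205 [0.552 0.105 0.125]
at 1 375 200 [ 0.578 -0.237  0.022]
at 1 343 215 [ 0.526 -0.116  0.019]
at 1 360 246 [ 0.408 -0.169  0.051]
at 1 317 242 [ 0.423 -0.015  0.112]
at 1 279 258 [0.372 0.116 0.112]
at 0 402 235 [0.517 0.252 0.18 ]
at 0 355 222 [0.556 0.12  0.132]
at 0 325 157 [ 0.414 -0.164  0.056]
0 table 36682 [0.681  0.1855 0.0009] [0.6468 0.1555 0.0008] [ 0.3   -0.3   -0.011] [0.9   0.5   0.006]
0 cap 262 [0.5224 0.2484 0.1779] [0.5207 0.2464 0.1765] [0.496 0.205 0.165] [0.54  0.271 0.185]
0 wip 196 [0.5456 0.1296 0.1261] [0.5454 0.1701 0.1257] [0.419 0.004 0.115] [0.569 0.25  0.139]
0 slabs 1740 [0.5485 0.1842 0.013 ] [0.5451 0.1931 0.0129] [0.444 0.02  0.009] [0.742 0.449 0.016]
1 table 25023 [6.303e-01 1.116e-01 3.000e-04] [6.014e-01 1.103e-01 2.000e-04] [ 0.3   -0.3   -0.012] [0.9   0.5   0.006]
1 cap 168 [0.5175 0.2439 0.1774] [0.517  0.2418 0.1765] [0.494 0.202 0.165] [0.537 0.268 0.185]
1 wip 160 [0.5374 0.2199 0.126 ] [0.5265 0.1802 0.1256] [0.427 0.002 0.115] [0.566 0.25  0.138]
1 slabs 1289 [0.5297 0.1776 0.0127] [0.5303 0.1797 0.0126] [0.402 0.04  0.009] [0.741 0.421 0.016]
```

View pics/crop.png

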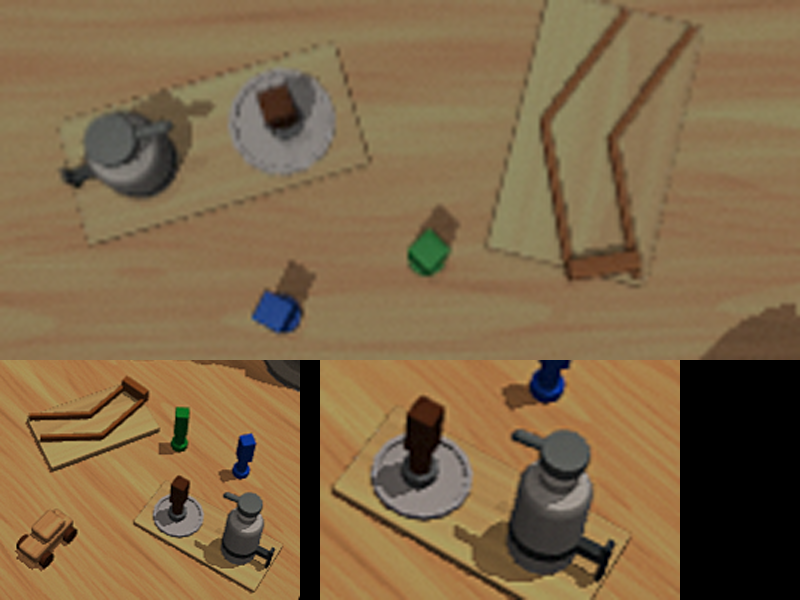

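```bash
cat > fit.py <<'E'
from h import *
from scipy.optimize import minimize
def seg(p,a,b):
    t=np.clip(((p-a)@(b-a))/((b-a)@(b-a)),0,1); return np.linalg.norm(p-a-t[:,None]*(b-a),axis=1)
c23,s23=np.cos(np.radians(23)),np.sin(np.radians(23))
S,B,E_=np.array([-84.7,-18.]),np.array([0,18.]),np.array([84.7,-18.])
def off(o):
    n1=np.array([-s23,c23]);n2=np.array([s23,c23]);d1=np.array([c23,s23]);d2=np.array([c23,-s23])
    b=B+np.array([0,o/c23]); return b-d1*117,b,b+d2*128
if __name__=="__main__":
  for n in("scene","top"):
    z=np.load(n+"0.npz"); c=cloud(n,z["d"]).reshape(-1,3)*1000; im=z["im"].reshape(-1,3).astype(int)
    c=c[z["d"].ravel()>0]; im=im[z["d"].ravel()>0]
    def box(x0,x1,y0,y1,z0,z1): return (c[:,0]>x0)&(c[:,0]<x1)&(c[:,1]>y0)&(c[:,1]<y1)&(c[:,2]>z0)&(c[:,2]<z1)
    q=c[box(480,570,190,300,172,186)]; (cc,cr)=cv2.minEnclosingCircle(q[:,:2].astype(np.float32))
    top=c[box(480,570,190,300,172,186)&(np.hypot(c[:,0]-520,c[:,1]-247)<24)]
    print(n,"cap mean",top.mean(0).round(1),len(top))
    m=box(420,680,20,340,8,16); mr=cv2.minAreaRect(c[m][:,:2].astype(np.float32)); print(" station rect",np.round(mr[0],1),np.round(mr[1],1),round(mr[2],1))
    w=c[box(520,590,80,140,118,134)]; print(" wiper top",w.mean(0).round(1),np.median(w,0).round(1),len(w),cv2.minAreaRect(w[:,:2].astype(np.float32)))
    w=c[box(500,620,60,160,70,134)]; print(" wiper handle rect",cv2.minAreaRect(w[:,:2].astype(np.float32)))
    rp=c[box(380,700,-290,-60,28,42)][:,:2]; sl=c[box(380,700,-290,-60,13,24)][:,:2]
    mr=cv2.minAreaRect(c[box(380,700,-290,-60,12,42)][:,:2].astype(np.float32)); print(" board rect",np.round(mr[0],1),np.round(mr[1],1),round(mr[2],1),len(rp))
    def cost(v):
        R=np.array([[np.cos(v[2]),-np.sin(v[2])],[np.sin(v[2]),np.cos(v[2])]]); p=(rp-v[:2])@R
        d=[]
        for o in(-29.5,29.5):
            a,b,e=off(o); d+=[seg(p,a,b),seg(p,b,e)]
        a0,_,_=off(-34);a1,_,_=off(34); d.append(seg(p,a0,a1))
        return np.sum(np.minimum(np.min(d,0),12)**2)
    best=min((minimize(cost,[mr[0][0]+i,mr[0][1]+j,y],method="Nelder-Mead",options=dict(maxiter=2000)) for i in(-8,8) for j in(-8,8) for y in(-.1,-.25,-.4)),key=lambda s:s.fun)
    v=best.x; R=np.array([[np.cos(v[2]),-np.sin(v[2])],[np.sin(v[2]),np.cos(v[2])]])
    print(" board fit",v.round(3),"rms",np.sqrt(best.fun/len(rp)).round(2)); print("  start,bend,end",[(R@k+v[:2]).round(1) for k in(S,B,E_)])
    bl=c[box(380,450,-220,-120,44,60)]; print("  block",bl.mean(0).round(1), "should be",(R@(S-np.array([c23,s23])*30)+v[:2]).round(1))
    for nm,x,y in(("car",740,0),("cup",0,0)): pass
E
python3 fit.py
```

```text
scene cap mean [519.3 249.  178.5] 202
 station rect [548.8 175.5] [305.8 253.6] 89.1
 wiper top [553.1 118.8 125.6] [553.7 118.9 126.1] 103 ((552.5631103515625, 117.85267639160156), (28.34564208984375, 28.288862228393555), 15.974634170532227)
 wiper handle rect ((552.8837890625, 117.96672821044922), (28.556631088256836, 29.157390594482422), 18.863401412963867)
 board rect [ 526.1 -169.7] [158.4 258.4] 74.2 539
 board fit [ 5.28278e+02 -1.68701e+02 -2.65000e-01] rms 3.99
  start,bend,end [array([ 441.8, -163.9]), array([ 533. , -151.3]), array([ 605.3, -208.3])]
  block [ 410.8 -167.7   51.7] should be [ 412.1 -167.9]
top cap mean [516.7 246.9 178. ] 134
 station rect [544.9 177.7] [300.2 239.1] 83.6
 wiper top [551.6 114.  126.2] [551.8 115.1 126.1] 65 ((552.2840576171875, 114.1126708984375), (28.242464065551758, 27.099933624267578), 17.355587005615234)
 wiper handle rect ((552.0073852539062, 113.43626403808594), (28.311553955078125, 27.953611373901367), 14.675273895263672)
 board rect [ 525.8 -173. ] [151.4 260.7] 74.4 344
 board fit [ 5.27989e+02 -1.73063e+02 -2.64000e-01] rms 3.4
  start,bend,end [array([ 441.5, -168.4]), array([ 532.7, -155.7]), array([ 605.1, -212.5])]
  block [ 409.8 -172.2   52. ] should be [ 411.8 -172.5]
```

Wiper confirmed: the dark-handled one in the dish. Measured (two cameras averaged, mm): cap (518,248,178), wiper axis (552,116), turned 16.5°, lane start (441.5,-166), bend (533,-153.5), end (605,-210.5). The heights and sizes agree. Moving off.

{"name": "servo_tool", "arguments": {
  "commands": [
    [0, 0, -1.4, 26, 29, 4, 1],
    [0, 0, -2.8, 52, 58, 8, 1],
    [0, 0, -4.2, 78, 87, 12, 1],
    [0, 0, -5.6, 104, 116, 16, 1],
    [0, 0, -6.7, 130, 145, 20, 1]
  ],
  "force": 60
}}

```text
clock: 0.52
tcp_pos: [0.3965, -0.4738, 0.2511]
orientation: [-3.109, -0.448, 0.001]
contact_force: [0.3, -0.9, -0.3]
grip_width: 0.0257
gripper_force: 0.0
```

{"name": "servo_tool", "arguments": {
  "commands": [
    [0, 0, 0, 26, 29, 0, 1],
    [0, 0, 0, 52, 58, 0, 1],
    [0, 0, 0, 78, 87, 0, 1],
    [0, 0, 0, 104, 116, 0, 1],
    [0, 0, 0, 130, 145, 0, 1]
  ]
}}

```text
clock: 0.93
tcp_pos: [0.5265, -0.3288, 0.251]
orientation: [-3.109, -0.45, 0.001]
contact_force: [0.7, -1.0, -0.5]
grip_width: -0.0001
gripper_force: 0.0
```

{"name": "servo_tool", "arguments": {
  "commands": [
    [0, 0, 0, 13, 36, 0, 1],
    [0, 0, 0, 26, 72, 0, 1],
    [0, 0, 0, 39, 108, 0, 1],
    [0, 0, 0, 52, 144, 0, 1],
    [0, 0, 0, 64, 180, 0, 1]
  ]
}}

```text
clock: 1.35
tcp_pos: [0.59, -0.1486, 0.251]
orientation: [-3.109, -0.451, 0.001]
contact_force: [0.4, -0.9, 0.3]
grip_width: -0.0002
gripper_force: 0.0
```

{"name": "servo_tool", "arguments": {
  "commands": [
    [0, 0, 0, 2, 40, 0, 1],
    [0, 0, 0, 4, 80, 0, 1],
    [0, 0, 0, 6, 120, 0, 1],
    [0, 0, 0, 8, 160, 0, 1],
    [0, 0, 0, 10, 200, 0, 1]
  ]
}}

```text
clock: 1.77
tcp_pos: [0.5993, 0.0513, 0.251]
orientation: [3.109, 0.45, -0.001]
contact_force: [0.7, -0.0, 0.1]
grip_width: -0.0003
gripper_force: 0.0
```

{"name": "servo_tool", "arguments": {
  "commands": [
    [0, 0, 0, -14, 36, 0, 1],
    [0, 0, 0, -28, 72, 0, 1],
    [0, 0, 0, -42, 108, 0, 1],
    [0, 0, 0, -56, 144, 0, 1],
    [0, 0, 0, -70, 175, 0, 1]
  ]
}}

```text
clock: 2.18
tcp_pos: [0.5284, 0.227, 0.251]
orientation: [-3.108, -0.453, 0.001]
contact_force: [0.5, -0.3, -0.1]
grip_width: 0.0
gripper_force: 0.0
```

{"name": "servo_tool", "arguments": {
  "commands": [
    [0, 0, 0, -5, 10, -10, 1],
    [0, 0, 0, -10, 21, -25, 1],
    [0, 0, 0, -10, 21, -40, 1],
    [0, 0, 0, -10, 21, -55, 1],
    [0, 0, 0, -10, 21, -64, 1]
  ]
}}

```text
clock: 2.6
tcp_pos: [0.5189, 0.2449, 0.1852]
orientation: [3.108, 0.451, -0.004]
contact_force: [0.2, 0.0, 0.1]
grip_width: 0.0001
gripper_force: 0.0
```

{"name": "servo_tool", "arguments": {
  "commands": [
    [0, 0, 0, 0, 0, -3, 1],
    [0, 0, 0, 0, 0, -6, 1],
    [0, 0, 0, 0, 0, -9, 1],
    [0, 0, 0, 0, 0, -12, 1],
    [0, 0, 0, 0, 0, -15, 1]
  ]
}}

```text
clock: 3.02
tcp_pos: [0.5204, 0.2455, 0.173]
orientation: [-3.109, -0.45, -0.002]
contact_force: [-1.3, -0.9, 4.6]
grip_width: -0.0001
gripper_force: 2.2
```

{"name": "servo_tool", "arguments": {
  "commands": [
    [0, 0, 0, 0, 0, -3, 1],
    [0, 0, 0, 0, 0, -6, 1],
    [0, 0, 0, 0, 0, -7.5, 1],
    [0, 0, 0, 0, 0, -8, 1],
    [0, 0, 0, 0, 0, -8, 1]
  ]
}}

```text
clock: 3.43
tcp_pos: [0.5205, 0.2456, 0.166]
orientation: [3.109, 0.45, 0.003]
contact_force: [-2.8, -3.0, 11.7]
grip_width: -0.0001
gripper_force: 6.3
```

Full travel (z 178→166, 11.7 N). Now a small extra press, then release.

{"name": "servo_tool", "arguments": {
  "commands": [
    [0, 0, 0, 0, 0, -1, 1],
    [0, 0, 0, 0, 0, -1, 1],
    [0, 0, 0, 0, 0, 4, 1],
    [0, 0, 0, 0, 0, 10, 1],
    [0, 0, 0, 0, 0, 20, 1]
  ]
}}

```text
clock: 3.85
tcp_pos: [0.5198, 0.2454, 0.1844]
orientation: [3.109, 0.45, -0.0]
contact_force: [0.1, 0.3, 0.4]
grip_width: 0.0001
gripper_force: 0.0
```

{"name": "servo_tool", "arguments": {
  "commands": [
    [0, 0, 0, 0, 0, 12, 0.5],
    [0, 0, 0, 0, 0, 24, 0],
    [0, 0, 0, 0, 0, 36, 0],
    [0, 0, 0, 8, -32, 36, 0],
    [0, 0, 0, 17, -65, 36, 0]
  ]
}}

```text
clock: 4.27
tcp_pos: [0.5369, 0.1829, 0.2223]
orientation: [-3.106, -0.459, -0.004]
contact_force: [0.6, -1.4, -0.7]
grip_width: 0.0605
gripper_force: 0.0
```

```bash
python3 - <<'E'
from h import *
o=r.get_obs(); print(o["tcp_pos"],o["contact_force"],o["joints"].round(3))
im,d=r.grab_frame("top"); c=cloud("top",d).reshape(-1,3)*1000
m=(np.hypot(c[:,0]-517,c[:,1]-247)<24)&(c[:,2]>160)&(c[:,2]<190); print("cap",c[m].mean(0),m.sum())
im2,d=r.grab_frame("scene"); c=cloud("scene",d).reshape(-1,3)*1000
m=(np.hypot(c[:,0]-519,c[:,1]-249)<20)&(c[:,2]>160)&(c[:,2]<190); print("cap",np.median(c[m],0),m.sum())
m=(np.hypot(c[:,0]-553,c[:,1]-118)<25)&(c[:,2]>118)&(c[:,2]<134); print("wiper",c[m].mean(0),m.sum())
cv2.imwrite("pics/s1.png",cv2.resize(im2[150:350,260:500],(720,600)))
E
```

```text
[0.53690823 0.18288326 0.22228285] [ 0.64212193 -1.35661683 -0.72192607] [-0.193  0.327 -0.303  1.813  0.112  1.015 -1.817]
cap [507.49043191 267.18171091 177.21152919] 1
cap [521.7859794  250.12991208 178.35872115] 179
wiper [552.92390056 118.39991543 125.89368134] 98
```

View pics/s1.png

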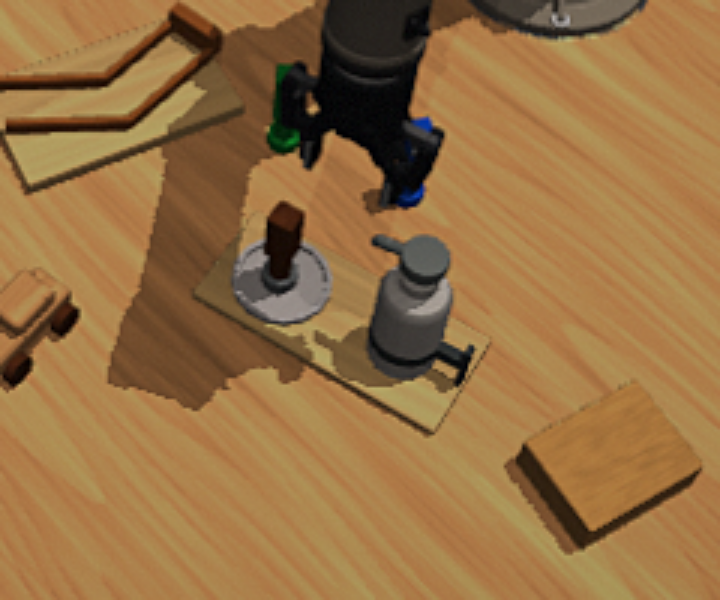

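The picture shows the cap up again (425,255), the wiper standing upright in the dish (285,245), and the open gripper above and behind it. Going over the wiper.

{"name": "servo_tool", "arguments": {
  "commands": [
    [0, 0, 0, 8, -33, 0, 0],
    [0, 0, 0, 15.5, -65, 0, 0],
    [0, 0, 0, 15.5, -65, -30, 0],
    [0, 0, 0, 15.5, -65, -55, 0],
    [0, 0, 0, 15.5, -65, -70, 0]
  ]
}}

```text
clock: 4.78
tcp_pos: [0.5516, 0.1146, 0.1488]
orientation: [3.109, 0.448, -0.003]
contact_force: [-0.4, 0.5, -0.4]
grip_width: 0.0856
gripper_force: 0.0
```

{"name": "servo_tool", "arguments": {
  "commands": [
    [0, 0, 0, 0, 0, -15, 0],
    [0, 0, 0, 0, 0, -30, 0],
    [0, 0, 0, 0, 0, -45, 0],
    [0, 0, 0, 0, 0, -60, 0],
    [0, 0, 0, 0, 0, -70, 0]
  ]
}}

```text
clock: 5.2
tcp_pos: [0.552, 0.1157, 0.0795]
orientation: [-3.109, -0.451, 0.002]
contact_force: [-0.1, -0.1, 0.7]
grip_width: 0.0854
gripper_force: 0.0
```

```bash
python3 - <<'E'
from h import *
o=r.get_obs(); print(o["tcp_pos"],o["contact_force"],o["moment"])
im2,d=r.grab_frame("scene"); c=cloud("scene",d)
cv2.imwrite("pics/s2.png",cv2.resize(im2[150:290,290:450],(686,600)))
E
```

```text
[0.55203444 0.11570821 0.0794973 ] [-0.09655018 -0.14084046  0.68153924] [-0.00697524  0.01233218 -0.03265764]
```

View pics/s2.png

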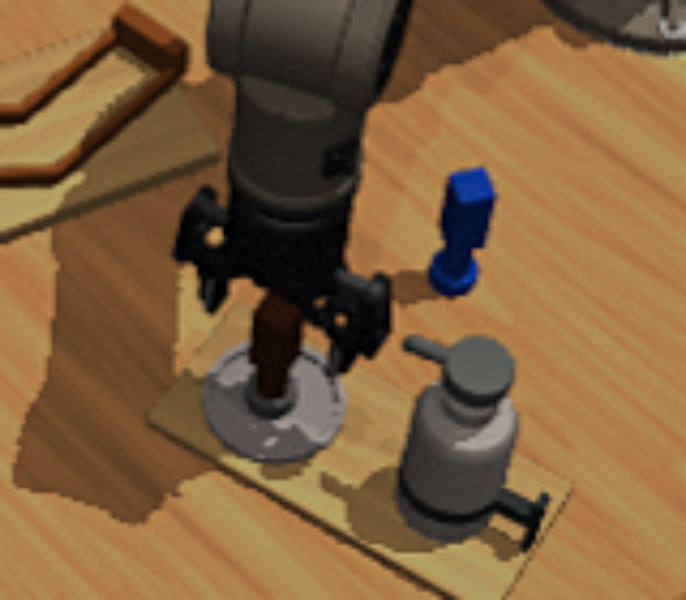

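The picture shows the handle (275,340) midway between the fingers (210,290) and (345,350). Closing.

{"name": "servo_tool", "arguments": {
  "commands": [
    [0, 0, 0, 0, 0, 0, 0.5],
    [0, 0, 0, 0, 0, 0, 0.6],
    [0, 0, 0, 0, 0, 0, 0.8],
    [0, 0, 0, 0, 0, 0, 1],
    [0, 0, 0, 0, 0, 0, 1]
  ],
  "force": 40
}}

```text
clock: 5.67
tcp_pos: [0.553, 0.1157, 0.0812]
orientation: [-3.109, -0.45, -0.002]
contact_force: [-0.1, 0.3, 1.0]
grip_width: 0.0279
gripper_force: 39.6
```

{"name": "servo_tool", "arguments": {
  "commands": [
    [0, 0, 0, 0, 0, 0, 1],
    [0, 0, 0, 0, 0, 0, 1],
    [0, 0, 0, 0, 0, 2, 1],
    [0, 0, 0, 0, 0, 6, 1],
    [0, 0, 0, 0, 0, 12, 1]
  ]
}}

```text
clock: 6.08
tcp_pos: [0.5516, 0.1153, 0.092]
orientation: [3.109, 0.45, -0.003]
contact_force: [-0.7, 1.1, -2.4]
grip_width: 0.0276
gripper_force: 39.5
```

```bash
python3 - <<'E'
from h import *
o=r.get_obs(); print(o["tcp_pos"],o["contact_force"],o["moment"],o["grip_width"])
E
```

```text
[0.55161754 0.11526817 0.09198248] [-0.70843832  1.06392132 -2.39401781] [ 0.02302628  0.00396665 -0.00777807] 0.027590382323935896
```

{"name": "servo_tool", "arguments": {
  "commands": [
    [0, 0, 0, 0, 0, 12, 1],
    [0, 0, 0, 0, 0, 30, 1],
    [0, 0, 0, 0, 0, 50, 1],
    [0, 0, 0, 0, 0, 68, 1],
    [0, 0, 0, 0, 0, 78, 1]
  ],
  "force": 60
}}

```text
clock: 6.5
tcp_pos: [0.5534, 0.1159, 0.1734]
orientation: [-3.109, -0.45, -0.005]
contact_force: [0.7, -0.5, -1.0]
grip_width: 0.0271
gripper_force: 62.9
```

{"name": "servo_tool", "arguments": {
  "commands": [
    [0, 0, 0, -8, -20, 0, 1],
    [0, 0, 0, -18, -48, 0, 1],
    [0, 0, 0, -29, -76, 0, 1],
    [0, 0, 0, -40, -104, 0, 1],
    [0, 0, 0, -51, -132, 0, 1]
  ]
}}

```text
clock: 6.92
tcp_pos: [0.5006, -0.0176, 0.1707]
orientation: [3.109, 0.451, 0.0]
contact_force: [0.7, -0.2, -1.1]
grip_width: 0.0272
gripper_force: 63.0
```

{"name": "servo_tool", "arguments": {
  "commands": [
    [0, 0, 0, -11, -29, 0, 1],
    [0, 0, 0, -22, -58, 0, 1],
    [0, 0, 0, -34, -88, 0, 1],
    [0, 0, 0, -46, -118, 0, 1],
    [0, 0, 0, -54, -140, 0, 1]
  ]
}}

```text
clock: 7.33
tcp_pos: [0.4456, -0.1591, 0.1706]
orientation: [3.109, 0.447, -0.001]
contact_force: [0.6, 1.4, -1.4]
grip_width: 0.0272
gripper_force: 63.0
```

{"name": "servo_tool", "arguments": {
  "commands": [
    [0, 0, 0, -2, -6, 0, 1],
    [0, 0, 0, -3.5, -10, 0, 1],
    [0, 0, 0, -3.5, -10, 0, 1],
    [0, 0, 0, -3.5, -10, 0, 1],
    [0, 0, 0, -3.5, -10, 0, 1]
  ]
}}

```text
clock: 7.75
tcp_pos: [0.4445, -0.165, 0.1704]
orientation: [-3.108, -0.454, -0.001]
contact_force: [-0.3, -0.2, -1.0]
grip_width: 0.0272
gripper_force: 63.0
```

```bash
python3 - <<'E'
from h import *
o=r.get_obs(); print(o["tcp_pos"],o["contact_force"],o["moment"],o["grip_width"])
im2,d=r.grab_frame("scene"); c=cloud("scene",d).reshape(-1,3)*1000; t=o["tcp_pos"]*1000
zf=t[2]-66
for z0,z1 in((zf+2,zf+18),(zf+18,zf+35),(zf+50,zf+66)):
    m=(np.hypot(c[:,0]-t[0],c[:,1]-t[1])<35)&(c[:,2]>z0)&(c[:,2]<z1); p=c[m]; print(m.sum(),p.mean(0).round(1),p.min(0).round(1),p.max(0).round(1))
    if m.sum()>20 and z0<zf+30:
        R=18 if z0<zf+10 else 11
        from scipy.optimize import least_squares
        print(" axis",least_squares(lambda a:np.hypot(p[:,0]-a[0],p[:,1]-a[1])-R,t[:2],loss="soft_l1").x)
cv2.imwrite("pics/s3.png",cv2.resize(im2[80:220,240:400],(686,600)))
E
```

```text
[ 0.44448775 -0.16502682  0.17037839] [-0.341016   -0.20901994 -1.03873117] [0.06106129 0.02572003 0.00779414] 0.027174821485720386
59 [ 447.9 -157.8  116.4] [ 426.9 -183.9  106.4] [ 461.6 -144.6  122.1]
 axis [ 441.39398065 -165.83040197]
34 [ 448.8 -157.5  129.2] [ 429.3 -169.4  122.5] [ 461.5 -146.6  136.9]
 axis [ 442.29877497 -163.59305033]
29 [ 453.3 -158.   163.7] [ 442.1 -171.3  154.7] [ 460.5 -146.5  170.3]
```

View pics/s3.png

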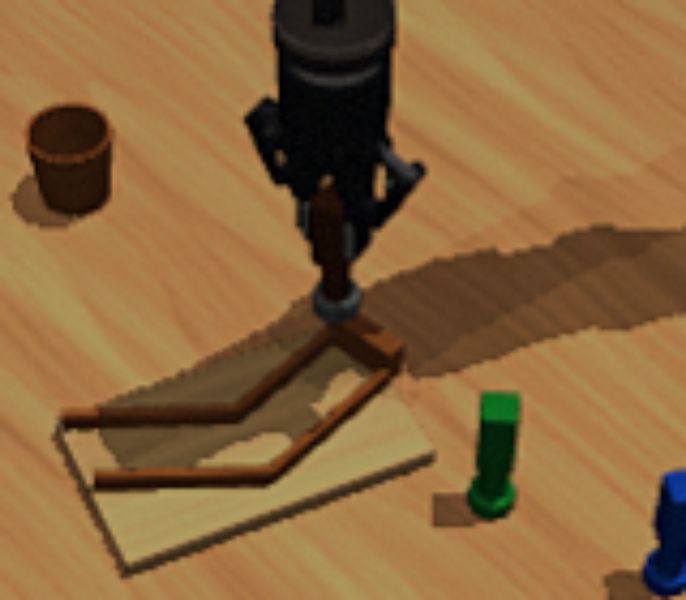

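The picture shows the wiper held upright, foot (337,300) over the lane's block end (block at 375,345). The camera agrees with the kinematics to about 2 mm, so I lower it.

{"name": "servo_tool", "arguments": {
  "commands": [
    [0, 0, 0, 1.5, -0.5, -15, 1],
    [0, 0, 0, 1.5, -0.5, -32, 1],
    [0, 0, 0, 1.5, -0.5, -48, 1],
    [0, 0, 0, 1.5, -0.5, -62, 1],
    [0, 0, 0, 1.5, -0.5, -72, 1]
  ]
}}

```text
clock: 8.22
tcp_pos: [0.4453, -0.1658, 0.0971]
orientation: [-3.108, -0.453, 0.001]
contact_force: [-0.2, -0.5, -0.9]
grip_width: 0.0273
gripper_force: 63.0
```

{"name": "servo_tool", "arguments": {
  "commands": [
    [0, 0, 0, 0, 0, -3, 1],
    [0, 0, 0, 0, 0, -6, 1],
    [0, 0, 0, 0, 0, -8, 1],
    [0, 0, 0, 0, 0, -10, 1],
    [0, 0, 0, 0, 0, -12, 1]
  ]
}}

```text
clock: 8.63
tcp_pos: [0.4459, -0.1671, 0.0867]
orientation: [3.109, 0.45, 0.002]
contact_force: [0.6, 0.0, -1.1]
grip_width: 0.027
gripper_force: 63.0
```

{"name": "servo_tool", "arguments": {
  "commands": [
    [0, 0, 0, 0, 0, -0.5, 1],
    [0, 0, 0, 0, 0, -1, 1],
    [0, 0, 0, 0, 0, -1.5, 1],
    [0, 0, 0, 0, 0, -1.5, 1],
    [0, 0, 0, 0, 0, -1.5, 1]
  ]
}}

```text
clock: 9.05
tcp_pos: [0.4456, -0.167, 0.0852]
orientation: [3.109, 0.45, 0.001]
contact_force: [-1.0, 1.0, 3.8]
grip_width: 0.0272
gripper_force: 63.7
```

Contact on the lane floor (force rose about 5 N at z 85). Wiping along the first leg.

{"name": "servo_tool", "arguments": {
  "commands": [
    [0, 0, 0, 2.5, 0.4, 0, 1],
    [0, 0, 0, 5, 0.8, 0, 1],
    [0, 0, 0, 7.5, 1.1, 0, 1],
    [0, 0, 0, 10, 1.5, 0, 1],
    [0, 0, 0, 12.5, 1.9, 0, 1]
  ]
}}

```text
clock: 9.47
tcp_pos: [0.458, -0.1654, 0.0852]
orientation: [3.109, 0.45, 0.0]
contact_force: [-2.5, -0.8, 5.6]
grip_width: 0.0274
gripper_force: 64.1
```

{"name": "servo_tool", "arguments": {
  "commands": [
    [0, 0, 0, 2.5, 0.4, 0, 1],
    [0, 0, 0, 5, 0.8, 0, 1],
    [0, 0, 0, 7.5, 1.1, 0, 1],
    [0, 0, 0, 10, 1.5, 0, 1],
    [0, 0, 0, 12.5, 1.9, 0, 1]
  ]
}}

```text
clock: 9.88
tcp_pos: [0.4704, -0.1635, 0.0852]
orientation: [3.109, 0.45, -0.0]
contact_force: [-2.4, -0.4, 5.5]
grip_width: 0.0274
gripper_force: 64.1
```

{"name": "servo_tool", "arguments": {
  "commands": [
    [0, 0, 0, 2.5, 0.4, 0, 1],
    [0, 0, 0, 5, 0.8, 0, 1],
    [0, 0, 0, 7.5, 1.2, 0, 1],
    [0, 0, 0, 10, 1.5, 0, 1],
    [0, 0, 0, 12.5, 1.9, 0, 1]
  ]
}}

```text
clock: 10.3
tcp_pos: [0.483, -0.1616, 0.0853]
orientation: [3.109, 0.45, -0.0]
contact_force: [-2.5, -1.1, 5.4]
grip_width: 0.0275
gripper_force: 64.1
```

{"name": "servo_tool", "arguments": {
  "commands": [
    [0, 0, 0, 2.5, 0.4, 0, 1],
    [0, 0, 0, 5, 0.8, 0, 1],
    [0, 0, 0, 7.5, 1.2, 0, 1],
    [0, 0, 0, 10, 1.5, 0, 1],
    [0, 0, 0, 12.5, 1.9, 0, 1]
  ]
}}

```text
clock: 10.72
tcp_pos: [0.4955, -0.1597, 0.0853]
orientation: [3.109, 0.45, 0.0]
contact_force: [-2.1, 0.3, 4.8]
grip_width: 0.0273
gripper_force: 64.1
```

{"name": "servo_tool", "arguments": {
  "commands": [
    [0, 0, 0, 2.5, 0.4, 0, 1],
    [0, 0, 0, 5, 0.8, 0, 1],
    [0, 0, 0, 7.5, 1.2, 0, 1],
    [0, 0, 0, 10, 1.5, 0, 1],
    [0, 0, 0, 12.5, 1.9, 0, 1]
  ]
}}

```text
clock: 11.13
tcp_pos: [0.508, -0.1578, 0.0852]
orientation: [3.109, 0.45, -0.0]
contact_force: [-2.9, -0.2, 5.3]
grip_width: 0.027
gripper_force: 64.1
```

{"name": "servo_tool", "arguments": {
  "commands": [
    [0, 0, 0, 2.5, 0.4, 0, 1],
    [0, 0, 0, 5, 0.8, 0, 1],
    [0, 0, 0, 7.5, 1.2, 0, 1],
    [0, 0, 0, 10, 1.5, 0, 1],
    [0, 0, 0, 12.5, 1.9, 0, 1]
  ]
}}

```text
clock: 11.55
tcp_pos: [0.5205, -0.1559, 0.0853]
orientation: [3.109, 0.45, 0.0]
contact_force: [-1.8, -0.4, 4.4]
grip_width: 0.0273
gripper_force: 64.1
```

```bash
cat > look.py <<'E'
from h import *
from scipy.optimize import least_squares
o=r.get_obs(); t=o["tcp_pos"]*1000; print(t.round(1),o["contact_force"].round(1),o["moment"].round(2))
im2,d=r.grab_frame("scene"); c=cloud("scene",d).reshape(-1,3)*1000; zf=t[2]-66
for z0,z1,R in((zf+6,zf+16,18),(zf+19,zf+34,11)):
    m=(np.hypot(c[:,0]-t[0],c[:,1]-t[1])<24)&(c[:,2]>z0)&(c[:,2]<z1); p=c[m]
    print(m.sum(),"axis",least_squares(lambda a:np.hypot(p[:,0]-a[0],p[:,1]-a[1])-R,t[:2],loss="soft_l1").x.round(1))
E
python3 look.py
```

```text
[ 520.5 -155.9   85.3] [-1.8 -0.4  4.4] [-0.13  0.48  0.  ]
39 axis [ 517.9 -155.5]
27 axis [ 519.3 -155.8]
```

{"name": "servo_tool", "arguments": {
  "commands": [
    [0, 0, 0, 2.5, 0.5, -0.2, 1],
    [0, 0, 0, 5, 1, -0.3, 1],
    [0, 0, 0, 7.5, 1.6, -0.3, 1],
    [0, 0, 0, 10, 2.2, -0.3, 1],
    [0, 0, 0, 12.5, 2.7, -0.3, 1]
  ]
}}

```text
clock: 12.02
tcp_pos: [0.533, -0.1534, 0.0853]
orientation: [3.108, 0.45, 0.0]
contact_force: [-3.3, -0.8, 7.7]
grip_width: 0.0275
gripper_force: 64.5
```

{"name": "servo_tool", "arguments": {
  "commands": [
    [0, 0, 0, 1.5, 0.3, 0, 1],
    [0, 0, 0, 2.5, -0.5, 0, 1],
    [0, 0, 0, 4.5, -2, 0, 1],
    [0, 0, 0, 6.4, -3.6, 0, 1],
    [0, 0, 0, 8.4, -5.1, 0, 1]
  ]
}}

```text
clock: 12.43
tcp_pos: [0.5416, -0.1575, 0.0852]
orientation: [-3.109, -0.451, -0.001]
contact_force: [-2.7, 1.8, 7.7]
grip_width: 0.0273
gripper_force: 64.4
```

{"name": "servo_tool", "arguments": {
  "commands": [
    [0, 0, 0, 2, -1.5, 0, 1],
    [0, 0, 0, 3.9, -3.1, 0, 1],
    [0, 0, 0, 5.9, -4.6, 0, 1],
    [0, 0, 0, 7.9, -6.2, 0, 1],
    [0, 0, 0, 9.8, -7.7, 0, 1]
  ]
}}

```text
clock: 12.85
tcp_pos: [0.5515, -0.1652, 0.0853]
orientation: [-3.109, -0.451, -0.001]
contact_force: [-2.1, 1.1, 7.8]
grip_width: 0.0273
gripper_force: 64.4
```

```bash
python3 look.py
```

```text
[ 551.5 -165.2   85.3] [-2.1  1.1  7.8] [ 0.41  0.51 -0.01]
39 axis [ 547.4 -167.1]
25 axis [ 549.3 -165.3]
```

{"name": "servo_tool", "arguments": {
  "commands": [
    [0, 0, 0, 2, -1.3, 0, 1],
    [0, 0, 0, 4, -2.7, 0, 1],
    [0, 0, 0, 6, -4.1, 0, 1],
    [0, 0, 0, 8, -5.5, 0, 1],
    [0, 0, 0, 10, -7, 0, 1]
  ]
}}

```text
clock: 13.32
tcp_pos: [0.5614, -0.1722, 0.0853]
orientation: [-3.109, -0.451, -0.001]
contact_force: [-2.8, 1.5, 7.5]
grip_width: 0.0272
gripper_force: 64.6
```

{"name": "servo_tool", "arguments": {
  "commands": [
    [0, 0, 0, 2, -1.5, 0, 1],
    [0, 0, 0, 4, -3, 0, 1],
    [0, 0, 0, 6, -4.6, 0, 1],
    [0, 0, 0, 7.9, -6.1, 0, 1],
    [0, 0, 0, 9.8, -7.6, 0, 1]
  ]
}}

```text
clock: 13.73
tcp_pos: [0.5713, -0.1798, 0.0853]
orientation: [-3.109, -0.451, -0.001]
contact_force: [-1.8, 1.7, 7.1]
grip_width: 0.0273
gripper_force: 64.5
```

{"name": "servo_tool", "arguments": {
  "commands": [
    [0, 0, 0, 2, -1.5, 0, 1],
    [0, 0, 0, 4, -3, 0, 1],
    [0, 0, 0, 6, -4.6, 0, 1],
    [0, 0, 0, 7.9, -6.1, 0, 1],
    [0, 0, 0, 9.8, -7.6, 0, 1]
  ]
}}

```text
clock: 14.15
tcp_pos: [0.5811, -0.1874, 0.0853]
orientation: [-3.109, -0.451, -0.001]
contact_force: [-2.0, 1.7, 7.6]
grip_width: 0.0274
gripper_force: 64.5
```

{"name": "servo_tool", "arguments": {
  "commands": [
    [0, 0, 0, 2, -1.5, 0, 1],
    [0, 0, 0, 4, -3, 0, 1],
    [0, 0, 0, 6, -4.6, 0, 1],
    [0, 0, 0, 7.9, -6.1, 0, 1],
    [0, 0, 0, 9.8, -7.6, 0, 1]
  ]
}}

```text
clock: 14.57
tcp_pos: [0.5909, -0.195, 0.0853]
orientation: [-3.109, -0.451, -0.001]
contact_force: [-1.9, 1.9, 6.5]
grip_width: 0.0277
gripper_force: 64.5
```

```bash
python3 look.py
```

```text
[ 590.9 -195.    85.3] [-1.9  1.9  6.5] [0.4  0.57 0.02]
43 axis [ 587.7 -195.5]
26 axis [ 588.9 -195.1]
```

{"name": "servo_tool", "arguments": {
  "commands": [
    [0, 0, 0, 2, -1.6, 0, 1],
    [0, 0, 0, 4, -3.2, 0, 1],
    [0, 0, 0, 6, -4.9, 0, 1],
    [0, 0, 0, 8, -6.5, 0, 1],
    [0, 0, 0, 10, -8.1, 0, 1]
  ]
}}

```text
clock: 15.03
tcp_pos: [0.6009, -0.2031, 0.0853]
orientation: [-3.109, -0.451, -0.001]
contact_force: [-1.9, 2.2, 7.9]
grip_width: 0.0277
gripper_force: 64.5
```

{"name": "servo_tool", "arguments": {
  "commands": [
    [0, 0, 0, 2, -1.6, 0, 1],
    [0, 0, 0, 4, -3.2, 0, 1],
    [0, 0, 0, 6.5, -5.4, 0, 1],
    [0, 0, 0, 6.5, -5.4, 0, 1],
    [0, 0, 0, 6.5, -5.4, 0, 1]
  ]
}}

```text
clock: 15.45
tcp_pos: [0.6079, -0.209, 0.0853]
orientation: [3.109, 0.451, 0.003]
contact_force: [-0.9, 0.1, 5.6]
grip_width: 0.0276
gripper_force: 64.0
```

```bash
python3 look.py; python3 - <<'E'
from h import *
a,_=r.grab_frame("scene"); b,_=r.grab_frame("top")
cv2.imwrite("pics/s4.png",np.hstack([cv2.resize(a[120:240,230:380],(400,320)),cv2.resize(b[150:270,310:460],(400,320))]))
E
```

```text
[ 607.9 -209.    85.3] [-0.9  0.1  5.6] [0.05 0.11 0.05]
45 axis [ 605. -210.]
26 axis [ 605.8 -208.7]
```

View pics/s4.png

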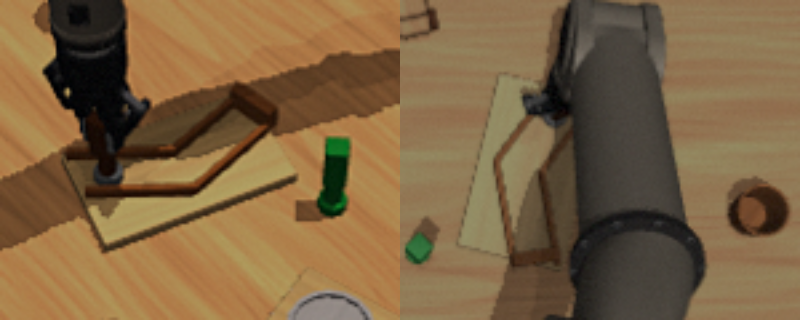

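The picture shows the foot between the rails at the open end (left half, 107,172), upright, which matches lane_end to about 2 mm. Lifting and carrying it back.

{"name": "servo_tool", "arguments": {
  "commands": [
    [0, 0, 0, 0, 0, 3, 1],
    [0, 0, 0, 0, 0, 9, 1],
    [0, 0, 0, 0, 0, 20, 1],
    [0, 0, 0, 0, 0, 45, 1],
    [0, 0, 0, 0, 0, 75, 1]
  ]
}}

```text
clock: 16.02
tcp_pos: [0.6054, -0.2086, 0.159]
orientation: [-3.107, -0.45, 0.006]
contact_force: [1.3, -1.5, 0.4]
grip_width: 0.0276
gripper_force: 63.2
```

{"name": "servo_tool", "arguments": {
  "commands": [
    [0, 0, 0, -3, 18, 10, 1],
    [0, 0, 0, -8, 46, 10, 1],
    [0, 0, 0, -13, 76, 10, 1],
    [0, 0, 0, -18, 106, 10, 1],
    [0, 0, 0, -23, 136, 10, 1]
  ]
}}

```text
clock: 16.43
tcp_pos: [0.5836, -0.0718, 0.1705]
orientation: [3.109, 0.45, 0.001]
contact_force: [1.4, 0.4, -1.2]
grip_width: 0.0271
gripper_force: 63.2
```

{"name": "servo_tool", "arguments": {
  "commands": [
    [0, 0, 0, -5, 30, 0, 1],
    [0, 0, 0, -10, 60, 0, 1],
    [0, 0, 0, -15, 90, 0, 1],
    [0, 0, 0, -20, 120, 0, 1],
    [0, 0, 0, -25, 150, 0, 1]
  ]
}}

```text
clock: 16.85
tcp_pos: [0.5586, 0.0783, 0.1704]
orientation: [3.109, 0.45, 0.001]
contact_force: [0.5, -0.0, -1.1]
grip_width: 0.0272
gripper_force: 63.2
```

{"name": "servo_tool", "arguments": {
  "commands": [
    [0, 0, 0, -4, 20, 0, 1],
    [0, 0, 0, -7, 36, 0, 1],
    [0, 0, 0, -7, 39, 0, 1],
    [0, 0, 0, -7, 39, 0, 1],
    [0, 0, 0, -7, 39, 0, 1]
  ]
}}

```text
clock: 17.27
tcp_pos: [0.5523, 0.1147, 0.1699]
orientation: [3.108, 0.449, 0.001]
contact_force: [-0.2, -0.5, -1.3]
grip_width: 0.0275
gripper_force: 63.2
```

```bash
python3 look.py; python3 - <<'E'
from h import *
a,_=r.grab_frame("scene")
cv2.imwrite("pics/s5.png",cv2.resize(a[160:290,300:440],(646,600)))
E
```

```text
[552.3 114.7 169.9] [-0.2 -0.5 -1.3] [-0.07 -0.05 -0.04]
49 axis [549.2 114.5]
28 axis [549.9 115. ]
```

View pics/s5.png

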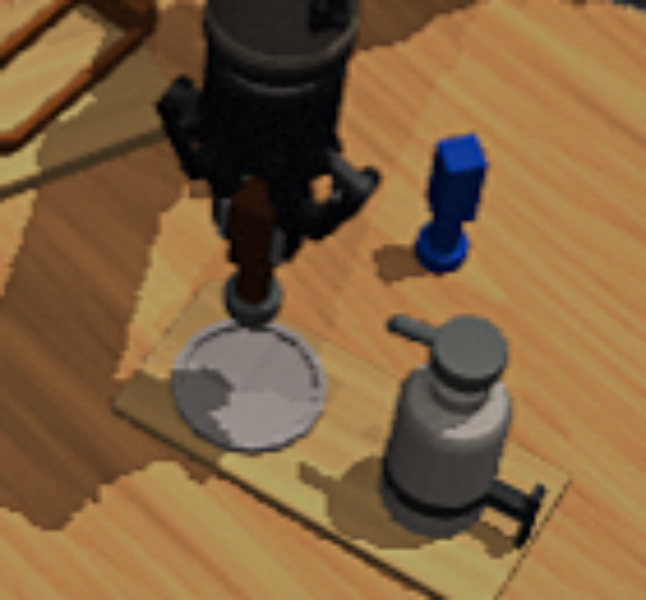

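The picture shows the wiper hanging upright over the now empty dish, whose centre is at (250,385). I measure the dish in the same camera.

```bash
python3 - <<'E'
from h import *
_,d=r.grab_frame("scene"); c=cloud("scene",d)*1000
u,v=354,243; print(c[v,u].round(1), np.median(c[v-3:v+4,u-3:u+4].reshape(-1,3),0).round(1))
p=c.reshape(-1,3); m=(np.hypot(p[:,0]-554,p[:,1]-119)<60)&(p[:,2]>16.5)&(p[:,2]<24); print(m.sum(),cv2.minEnclosingCircle(p[m][:,:2].astype(np.float32)))
E
```

```text
[548.6 119.3  13.7] [548.9 119.3  14.7]
363 ((553.5042724609375, 119.6318588256836), 59.06394577026367)
```

{"name": "servo_tool", "arguments": {
  "commands": [
    [0, 0, 0, 0.5, 2, -20, 1],
    [0, 0, 0, 1, 3, -40, 1],
    [0, 0, 0, 1, 3, -58, 1],
    [0, 0, 0, 1, 3, -70, 1],
    [0, 0, 0, 1, 3, -78, 1]
  ]
}}

```text
clock: 17.83
tcp_pos: [0.5525, 0.1178, 0.09]
orientation: [3.109, 0.448, -0.003]
contact_force: [-0.6, 0.1, -1.2]
grip_width: 0.0274
gripper_force: 63.2
```

{"name": "servo_tool", "arguments": {
  "commands": [
    [0, 0, 0, 0, 0, -3, 1],
    [0, 0, 0, 0, 0, -6, 1],
    [0, 0, 0, 0, 0, -8, 1],
    [0, 0, 0, 0, 0, -9, 1],
    [0, 0, 0, 0, 0, -9.5, 1]
  ]
}}

```text
clock: 18.25
tcp_pos: [0.5534, 0.1191, 0.0825]
orientation: [-3.109, -0.451, -0.002]
contact_force: [-0.8, 0.8, -1.2]
grip_width: 0.0273
gripper_force: 63.2
```

{"name": "servo_tool", "arguments": {
  "commands": [
    [0, 0, 0, 0, 0, -0.5, 1],
    [0, 0, 0, 0, 0, -1, 1],
    [0, 0, 0, 0, 0, -1.5, 1],
    [0, 0, 0, 0, 0, -1.5, 1],
    [0, 0, 0, 0, 0, -1.5, 1]
  ]
}}

```text
clock: 18.67
tcp_pos: [0.5533, 0.1192, 0.0813]
orientation: [-3.109, -0.451, -0.001]
contact_force: [-1.9, 0.3, 5.0]
grip_width: 0.0271
gripper_force: 63.9
```

{"name": "servo_tool", "arguments": {
  "commands": [
    [0, 0, 0, 0, 0, 0.3, 0.6],
    [0, 0, 0, 0, 0, 0.3, 0.5],
    [0, 0, 0, 0, 0, 0.3, 0.3],
    [0, 0, 0, 0, 0, 0.3, 0],
    [0, 0, 0, 0, 0, 0.3, 0]
  ]
}}

```text
clock: 19.08
tcp_pos: [0.5529, 0.119, 0.0807]
orientation: [3.109, 0.451, -0.0]
contact_force: [-0.6, 0.1, -0.6]
grip_width: 0.0767
gripper_force: 0.0
```

{"name": "servo_tool", "arguments": {
  "commands": [
    [0, 0, 0, 0, 0, 0, 0],
    [0, 0, 0, 0, 0, 0, 0],
    [0, 0, 0, 0, 0, 5, 0],
    [0, 0, 0, 0, 0, 15, 0],
    [0, 0, 0, 0, 0, 25, 0]
  ]
}}

```text
clock: 19.5
tcp_pos: [0.5528, 0.1191, 0.1066]
orientation: [3.109, 0.451, -0.001]
contact_force: [0.7, -0.1, -0.3]
grip_width: 0.0854
gripper_force: 0.0
```

{"name": "servo_tool", "arguments": {
  "commands": [
    [0, 0, 0, 0, 0, 15, 0],
    [0, 0, 0, 0, 0, 35, 0],
    [0, 0, 0, 0, 0, 60, 0],
    [0, 0, 0, 0, 0, 90, 0],
    [0, 0, 0, 0, 0, 120, 0]
  ]
}}

```text
clock: 19.92
tcp_pos: [0.5527, 0.119, 0.2282]
orientation: [-3.109, -0.451, -0.001]
contact_force: [1.0, 0.1, 0.8]
grip_width: 0.0857
gripper_force: 0.0
```

{"name": "servo_tool", "arguments": {
  "commands": [
    [0, 0, 0, 0, -30, 0, 0],
    [0, 0, 0, 0, -60, 0, 0],
    [0, 0, 0, 0, -90, 0, 0],
    [0, 0, 0, 0, -90, 0, 0],
    [0, 0, 0, 0, -90, 0, 0]
  ]
}}

```text
clock: 20.33
tcp_pos: [0.5532, 0.0268, 0.2271]
orientation: [3.109, 0.444, 0.002]
contact_force: [0.0, 0.6, 0.1]
grip_width: 0.0856
gripper_force: 0.0
```

```bash
python3 - <<'E'
from h import *
o=r.get_obs(); print(o["tcp_pos"],o["contact_force"],o["grip_width"])
a,d=r.grab_frame("scene"); c=cloud("scene",d).reshape(-1,3)*1000
m=(np.hypot(c[:,0]-553,c[:,1]-120)<25)&(c[:,2]>118)&(c[:,2]<136); print("wiper top",c[m].mean(0),m.sum())
m=(np.hypot(c[:,0]-519,c[:,1]-249)<20)&(c[:,2]>160)&(c[:,2]<190); print("cap",np.median(c[m],0))
cv2.imwrite("pics/s6.png",cv2.resize(a[160:290,300:440],(646,600)))
E
```

```text
[0.55317887 0.02681982 0.22711554] [0.04718011 0.61240453 0.10942845] 0.08559340446602491
wiper top [553.05663945 121.75901303 125.53927277] 97
cap [521.30122687 250.11449373 178.51078151]
```

View pics/s6.png

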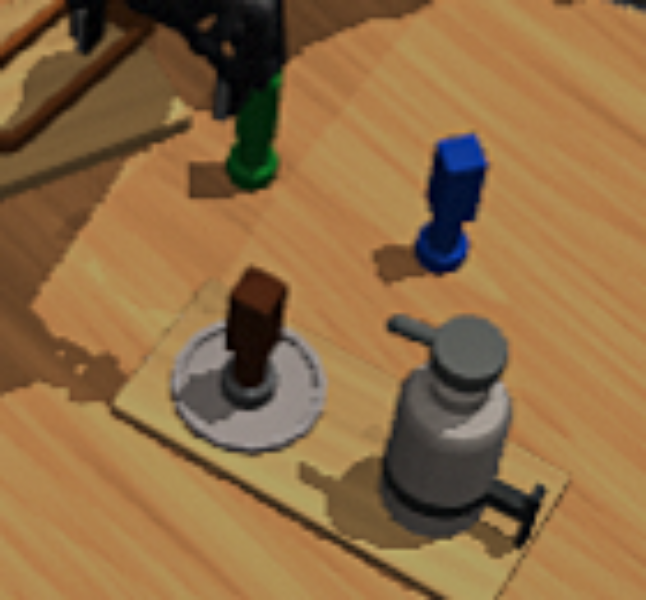

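The picture shows the wiper upright at the dish's centre (250,385), its top at 125.5 mm as at the start, the cap up and the gripper clear.

```bash
python3 -c "
from bench import r
print(r.hand_in())"
```

```text
the job is handed in; nothing more can be done
None
```

I pressed the cap fully down and it sprang back. The wiper was drawn with its foot down along the lane from the block to the open end, and it stands released and upright in its dish. I handed the job in at about 20 s, and the hand-in gave no verdict.

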